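Open the safety cap of the cleaning-tablet bottle

TASK

The coffee machine is due for cleaning: open the square bottle of cleaning tablets that stands in the steel holder. Its safety cap must be pushed down first, then, kept down, turned anticlockwise (seen from above) about a sixth of a turn until it comes free, and lifted off. Finish while holding the cap in the gripper, level and still, straight above the bottle about 5 cm clear of its neck; leave the bottle in its holder and the other things on the trolley alone.

Things in the scene. Friction and masses are not known exactly. Their poses are not given: they have to be found in the camera images.
- bottle: White square plastic bottle: 77 x 77 mm body 88 mm tall, then a shoulder tapering to a 33 mm neck at 112 mm; the neck ends at 146 mm. Origin: centre of its underside, z up along the neck axis. Stands loose (0.35 to 0.65 kg) in the holder's square pocket, 1.5 mm clearance: it cannot spin, but comes up if pulled while the cap is locked. A sprung disc in the mouth pushes the cap up.
- bottle_rim (a point): Centre of the top of the bottle's solid neck, 146 mm above the bottle's underside, on the neck axis.
- cap: Round ribbed grey safety cap, 54 mm diameter, 33 mm tall, 40 g, flat top, hollow, with three bayonet lugs inside; grip it across its diameter at any yaw. Origin: centre of its skirt's lower edge, z up. It starts locked, that edge 122 mm above the bottle's underside (25 mm above the shoulder below it), its x axis along the bottle's within 4 degrees. Not pressed down, it can neither turn nor lift.
- cap_top (a point): Centre of the cap's flat top, 33 mm above its origin. The cap must go down 3.5 mm or more (hard stop at 6 mm; a spring resists with 5 N at first, 10 N at the bottom) and be kept down through the turn, anticlockwise from above. It is free to lift after 32 degrees and meets a stop at 95 (both within 4 degrees), against which it can jam if forced; aim for about 62.
- caddy: Square steel holder fixed to the trolley top, 92 x 92 mm, 50 mm tall, 6 mm walls and floor. Origin: centre of its underside; x and y along its sides.
- pod_box: Clear open box of coffee pods, 120 x 120 mm, 85 mm tall, 0.9 kg, loose; leave alone. Origin: centre of its underside.
- tumbler: Glass tumbler, 72 mm wide, 95 mm tall, loose on a cork coaster; leave alone. Origin: centre of its underside.
- cup: White cup, 60 mm wide, 60 mm tall, loose on a black saucer; leave alone. Origin: centre of its underside.
- water: Clear water bottle, 60 mm wide, 180 mm tall, loose; leave alone. Origin: centre of its underside.

How it is judged:
On the way, in this order (a step that is already met when the one before it is completed fails the run):
1. the cap is pressed down (3.2 mm or more) while still in its locked angle (z of cap in the frame of bottle below 0.1188 m and angle between the x axis of cap and the x axis of bottle, either way round below 0.25 rad and horizontal distance between cap and bottle below 0.01 m), for 0.1 s.
2. the cap is turned free (by 28 degrees or more) while still seated on the neck (angle between the x axis of cap and the x axis of bottle, either way round above 0.49 rad and z of cap in the frame of bottle between 0.11 and 0.126 m and horizontal distance between cap and bottle below 0.01 m), for 0.1 s.
At the end, for the whole second after the job is handed in: The cap is held in the fingers, clear of the bottle, level within 17 degrees and still (under 20 mm/s), its lower edge 25 to 100 mm above the top of the neck and within 30 mm of the neck axis; the bottle stands upright, fully down in its holder (within 4 mm) (z of cap in the frame of bottle_rim between 0.025 and 0.1 m and horizontal distance between cap and bottle_rim below 0.03 m and angle between cap's own z axis and vertical below 0.3 rad and linear speed of cap below 0.02 m/s and contact force between cap and the fingers above 1 N and contact force between cap and bottle below 0.1 N and z of bottle in the frame of caddy between 0.003 and 0.01 m and angle between bottle's own z axis and vertical below 0.08 rad); the arm keeps its last pose, push and grip.
It fails at once if the bottle is pulled up out of its holder (by more than 15 mm) (z of bottle in the frame of caddy above 0.021 m).
It fails at once if one of the other things is pushed away by more than 25 mm or knocked over (distance of any of pod_box, tumbler, cup, water from where it was at the start of the episode above 0.025 m or angle between any of tumbler, cup, water's own z axis and vertical above 0.4 rad).
It also fails if it takes over 35 s, if anything falls off the work surface, if the arm or the gripper's body presses on something with over 40 N, if the wrist force passes 120 N, or if a joint passes its speed limit or range.

ROBOT

A 7-joint arm with a two-finger parallel gripper is mounted at the origin on the work surface. World frame = base frame: x ahead of the robot, y to its left, z up, the work surface at z = 0. Lengths are in m, angles in rad, forces in N, time in s.
With the tool pointing down it reaches from about 0.425 to 0.875 m from the base axis. Payload 4.7 kg.
Tool frame: the origin (TCP) lies midway between the tips of the shut fingers; the grasp point (between the pads) lies 19 mm behind it (bot.grip_point_offset is the distance from the TCP to the grasp point, in m); z points along the fingers, y is the direction in which the jaws open and shut (so a half turn about z gives the same grasp; the last joint's range is limited). The gripper opens to 87 mm and grips with 3 to 60 N. Pads are 19 mm wide; open, the fingers measure 117 mm over their backs; the gripper's body (75 mm by 190 mm) begins 51 mm behind the grasp point.
Start: joints at [-1.139, 0.321, -0.07, 1.45, 0.023, 1.371, -0.057], TCP at [0.264, 0.594, 0.223] pointing down, gripper open.
Joint ranges: [-2.86, 2.86], [-0.3, 2.09], [-1.38, 1.24], [0.06, 2.45], [-1.56, 4.7], [0.09, 2.05], [-2.69, 2.69]. Speed limits (rad/s): [2.57, 2.57, 3.14, 3.14, 3.14, 3.14, 3.14].

INTERFACE

Orientations are given as a unit quaternion [x, y, z, w].
In Python, from rig import bot gives the robot as it stands. The module is installed in compiled form; this text tells all that it offers.
- The arm moves only by the tool send_rows, never from a script. Its argument "commands" is a list of rows, each a list of 5 numbers: the shift along the tool's x, y, z in cm, then the turn about the tool's z in degrees, then the finger opening in cm, from 0 to 8.7. A call has 1 to 20 rows; each row is the pose to reach, as a shift and turn from the pose measured when the call began, along the tool's axes at that moment; what a row does not reach only later rows make up. A row lasts 1/8 s, in which the tool goes at most 62.5 mm and 10.7 degrees, less where a joint would pass 70% of its speed; a pose out of reach is approached as far as the arm can. A call with a gripper value outside its range is refused whole. The fingers move at their own pace and stop on an object; "force" is the grip in N (left out, the last holds). Time passes only in rows, so rows that repeat a pose let the fingers close. It gives the time, the measured TCP pose, the force and the opening at its end, in the units of the state.
- bot.sense(): the state, without advancing time (a new reading comes with each control period).
- bot.snapshot(name): name is "scene" or "side" or "wrist"; returns the picture (480x640x3 uint8, red, green, blue); there is no depth.
- bot.camera_info(name): a dict with "fov_y" (degrees; the focal length in pixels is half the picture's height over the tangent of half this angle, whatever the lens; pixels are square), "cx", "cy" (the principal point, pixels), "k1" (the pictures are not rectified: a ray, as slopes to the right and down, at radius r is drawn at 1 + k1 r^2 times it, then the intrinsics apply), "rvec" (rotation vector, rad) and "tvec" (3), from world to camera coordinates, as OpenCV has them; the wrist camera has in their place "mount" (4x4, takes a point from camera to tool coordinates, whose origin is the TCP and whose axes are the flange's). Camera axes: x right, y down, z forward; pixel columns grow to the right and rows downward; lengths in m; the calibration is good to about 2 mm. A picture is of the moment at which its call begins: read the wrist's pose just before it. camera_info takes no time and is no camera call.
- bot.finish_job(): hands the job in, once; it reports no verdict.
The state is a dict: "t": time; "q": joint angles; "dq": joint speeds; "tau": joint torques, N m; "tool_pos": TCP position; "orientation": TCP orientation; "ft_force": force on the tool from outside, world axes, zero at the start; "wrist_torque": the same for the moment, N m; "width": finger opening in m.
Only numpy, scipy, OpenCV 4.12 (cv2) and the standard library are available. Lean on these libraries where they do the work, as an engineer would, in place of code of your own. Each camera call takes 0.05 s, during which the arm holds its last target.

## Working session

There is one attempt and no reset: what is moved stays moved. The work goes in short steps, Python scripts to look and compute and a tool call to move; the robot and the scene stay as the last step left them, time stands still between calls to the robot, and variables do not carry over. Pictures are saved under pics/ and viewed, and the job is handed in when it is done.

Besides the shell and the picture viewer there is one more tool, called after "Request:" as name([rows], argument=value, ...), one row to a line, values as JSON. send_rows: Moves the arm, as the interface text tells. Its arguments: {"type":"object","properties":{"commands":{"type":"array"},"force":{"type":"number"}},"required":["commands"]}

```bash
mkdir -p pics; python3 - <<'E'
from rig import bot
import cv2,numpy as np
s=bot.sense();print(s, bot.grip_point_offset)
for n in ["scene","side","wrist"]:
    print(n,bot.camera_info(n))
    im=bot.snapshot(n);cv2.imwrite(f"pics/a_{n}.png",im[:,:,::-1])
E
```

```text
{'t': 0.0, 'q': array([-1.13890599,  0.32179211, -0.07007513,  1.45165192,  0.02261529,
        1.37078039, -0.05687592]), 'dq': array([-3.05467154e-04,  4.44289608e-05, -6.63410333e-05,  2.60262344e-04,
       -6.27549395e-04,  1.01897527e-04,  2.41097972e-05]), 'tau': array([-9.27475921e-04, -4.91292536e+01, -4.04242063e-01, -3.12533355e+01,
       -6.38842466e-02,  4.37780970e-02,  1.87175183e-04]), 'tool_pos': array([0.26357026, 0.59357687, 0.22149308]), 'orientation': array([ 2.07355608e-01,  9.78265200e-01, -9.12626935e-04, -1.34801437e-04]), 'ft_force': array([-0.2245672 , -0.29499814,  0.33754039]), 'wrist_torque': array([-0.02002963, -0.03962826, -0.03589448]), 'width': 0.08682887008041375} 0.0187
scene {'fov_y': 43.863185323373116, 'cx': 317.8366533995733, 'cy': 239.90865942129338, 'k1': 0.04120823054430786, 'rvec': array([ 2.07225398,  0.66180514, -0.38785588]), 'tvec': array([-0.40022897, -0.04937943,  1.62777429])}
side {'fov_y': 44.18672338928337, 'cx': 314.44921308773945, 'cy': 232.7156636531544, 'k1': -0.17926927346181087, 'rvec': array([ 2.34352106, -0.67089793,  0.23818221]), 'tvec': array([-0.41401443,  0.2659153 ,  1.12224934])}
wrist {'fov_y': 65.6031511426331, 'cx': 317.22969755118726, 'cy': 240.78744830963234, 'k1': -0.0665268783994007, 'mount': array([[ 2.68310042e-04, -9.60596630e-01, -2.77946116e-01,
         7.49871500e-02],
       [ 9.99998199e-01, -2.64435162e-04,  1.87923146e-03,
         1.08394677e-03],
       [-1.87868213e-03, -2.77946120e-01,  9.60594829e-01,
        -1.63598136e-01],
       [ 0.00000000e+00,  0.00000000e+00,  0.00000000e+00,
         1.00000000e+00]])}
```

View pics/a_scene.png

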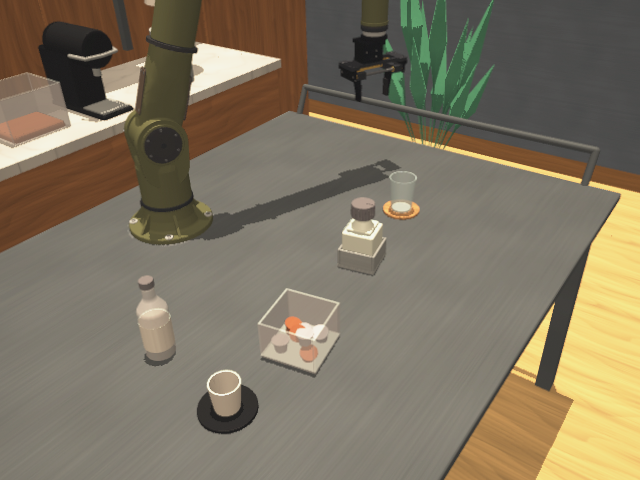

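View pics/a_side.png

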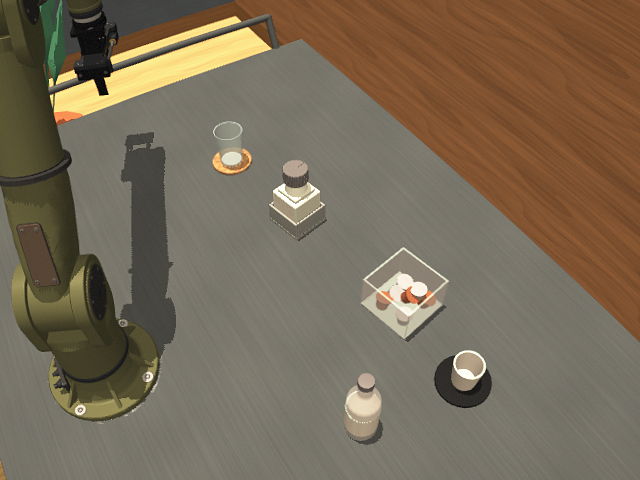

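View pics/a_wrist.png

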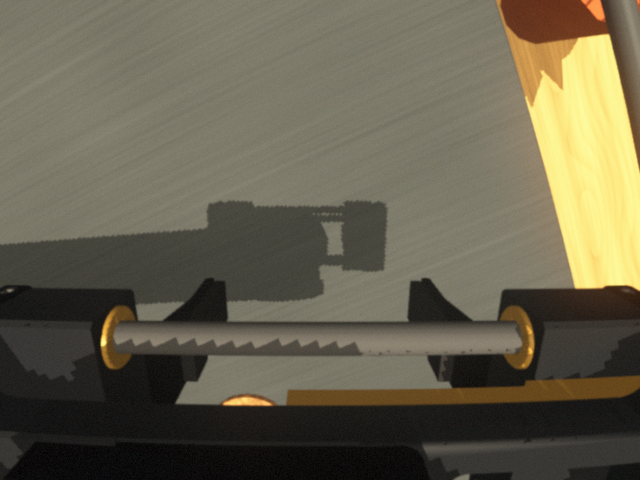

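The scene view shows the cap top near (363,203) and the side view near (295,167), with the tumbler beyond it. I'll zoom in to get finer pixel positions.

```bash
python3 - <<'E'
import cv2,numpy as np
a=cv2.imread("pics/a_scene.png")[165:285,320:440];b=cv2.imread("pics/a_side.png")[115:245,205:335]
a=cv2.resize(a,(400,400),interpolation=cv2.INTER_CUBIC);b=cv2.resize(b,(400,400),interpolation=cv2.INTER_CUBIC)
cv2.imwrite("pics/zoom.png",np.hstack([a,b]))
E
```

```text
(no output)
```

View pics/zoom.png

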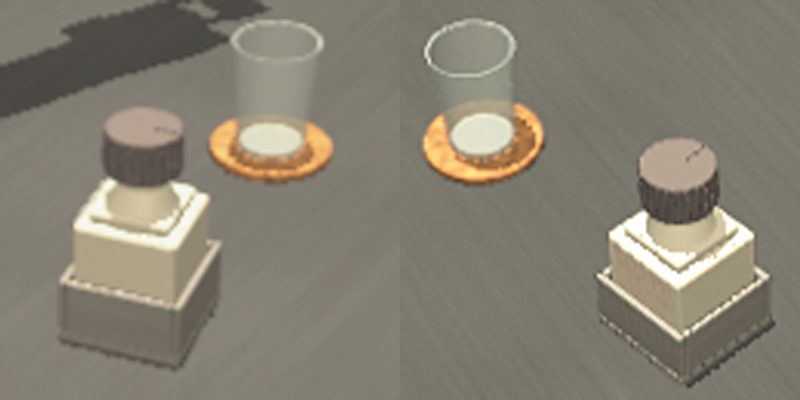

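```bash
cat > h.py <<'E'
import numpy as np,cv2
from rig import bot
from scipy.spatial.transform import Rotation as R
def ray(info,uv,T=None):
    f=240/np.tan(np.radians(info['fov_y']/2))
    d=np.array([(uv[0]-info['cx'])/f,(uv[1]-info['cy'])/f]);x=d.copy()
    for _ in range(30): x=d/(1+info['k1']*(x@x))
    v=np.array([x[0],x[1],1.])
    if T is None:
        Rm=cv2.Rodrigues(np.array(info['rvec']))[0]
        o=-Rm.T@info['tvec'];v=Rm.T@v
    else: o=T[:3,3];v=T[:3,:3]@v
    return o,v/np.linalg.norm(v)
def wristT(s):
    T=np.eye(4);T[:3,:3]=R.from_quat(s['orientation']).as_matrix();T[:3,3]=s['tool_pos']
    return T@bot.camera_info('wrist')['mount']
def tri(rs):
    A=0;b=0
    for o,v in rs:
        P=np.eye(3)-np.outer(v,v);A=A+P;b=b+P@o
    p=np.linalg.solve(A,b);return p,[np.linalg.norm((np.eye(3)-np.outer(v,v))@(p-o)) for o,v in rs]
def plane(r,z):
    o,v=r;return o+v*(z-o[2])/v[2]
E
python3 - <<'E'
from h import *
sc,sd=bot.camera_info('scene'),bot.camera_info('side')
z1=lambda x,y:(320+x*.3,165+y*.3);z2=lambda x,y:(205+(x-400)*.325,115+y*.325)
for n,a,b,z in [("cap",(143,129),(678,164),.161),("tumrim",(277,42),(470,47),.1)]:
    ra,rb=ray(sc,z1(*a)),ray(sd,z2(*b));print(n,tri([ra,rb]),plane(ra,z),plane(rb,z))
L=plane(ray(sc,z1(60,337)),0);N=plane(ray(sc,z1(180,366)),0);print("scene base",L,N,N-L,np.degrees(np.arctan2(*(N-L)[1::-1])))
L=plane(ray(sd,z2(604,313)),0);N=plane(ray(sd,z2(689,384)),0);F=plane(ray(sd,z2(773,322)),0);print(L,N,F,np.degrees(np.arctan2(*(N-L)[1::-1])),np.degrees(np.arctan2(*(F-N)[1::-1])),(L+F)/2)
# mark on cap
A=plane(ray(sd,z2(687,159)),.161);B=plane(ray(sd,z2(706,146)),.161);print("mark",np.degrees(np.arctan2(*(B-A)[1::-1])))
for n,uv in [("water",(157,358)),("pod",(300,350))]: print(n,plane(ray(sc,uv),0))
s=bot.sense();print(R.from_quat(s['orientation']).as_matrix().round(3))
E
```

```text
cap (array([0.52646621, 0.13879087, 0.15817109]), [np.float64(0.00046273485341467814), np.float64(0.00046273485341453784)]) [0.52887904 0.13538169 0.161     ] [0.52470167 0.13546995 0.161     ]
tumrim (array([0.4865904 , 0.40289438, 0.10035989]), [np.float64(0.0005499050647823469), np.float64(0.0005499050647824647)]) [0.48600046 0.40457862 0.1       ] [0.48643089 0.40249355 0.1       ]
scene base [0.49291876 0.08612277 0.        ] [0.58273045 0.10504218 0.        ] [0.0898117  0.01891941 0.        ] 11.895796190978658
[0.47660365 0.17564086 0.        ] [0.49508181 0.08007311 0.        ] [0.58032355 0.099149   0.        ] -79.05681432758767 12.614147219351226 [0.5284636  0.13739493 0.        ]
mark 13.785681329611085
water [ 0.37269898 -0.37404535  0.        ]
pod [ 5.93165653e-01 -1.94578280e-01 -1.11022302e-16]
[[-0.914  0.406 -0.   ]
 [ 0.406  0.914 -0.001]
 [-0.    -0.001 -1.   ]]
```

Request:
send_rows([
  [-4.3, -3.1, -1.5, 8, 8.7],
  [-8.5, -6.2, -3, 16, 8.7],
  [-12.8, -9.3, -4.5, 24, 8.7],
  [-17, -12.4, -6, 32, 8.7],
  [-21.3, -15.5, -7, 40, 8.7],
  [-25.6, -18.6, -7, 48, 8.7],
  [-29.8, -21.7, -7, 56, 8.7],
  [-34.1, -24.8, -7, 64, 8.7],
  [-38.3, -27.9, -7, 72, 8.7],
  [-42.6, -31, -7, 80, 8.7],
  [-42.6, -31, -7, 80, 8.7],
  [-42.6, -31, -7, 80, 8.7],
  [-42.6, -31, -7, 80, 8.7],
  [-42.6, -31, -7, 80, 8.7],
])

```text
t: 1.9
tool_pos: [0.5267, 0.139, 0.2922]
orientation: [0.787, 0.617, -0.001, 0.0]
ft_force: [0.6, 0.4, -0.0]
width: 0.0868
```

```bash
python3 - <<'E'
from h import *
s=bot.sense();im=bot.snapshot('wrist');cv2.imwrite('pics/w1.png',im[:,:,::-1])
M=R.from_quat(s['orientation']).as_matrix()
print(s['t'],s['tool_pos'],s['q'],M.round(3))
np.save('w1T.npy',wristT(s))
E
```

```text
1.9 [0.52674763 0.13895186 0.29215505] [-0.67308833  0.06690613  0.38777179  1.61760442 -0.02446828  1.46304962
 -0.52402565] [[ 0.238  0.971 -0.001]
 [ 0.971 -0.238 -0.001]
 [-0.001 -0.    -1.   ]]
```

View pics/w1.png

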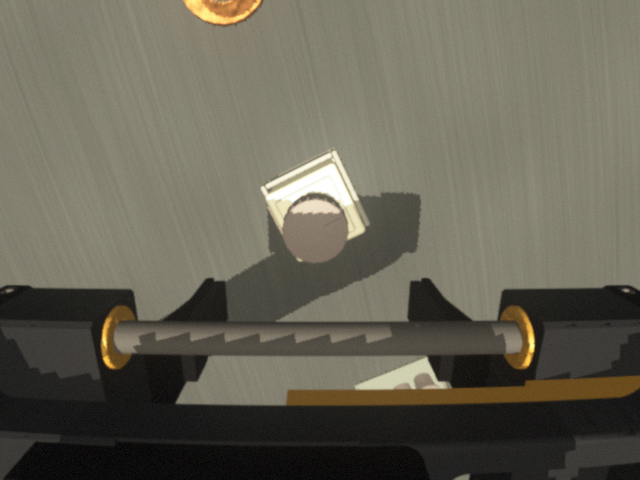

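```bash
python3 - <<'E'
import cv2
a=cv2.imread("pics/w1.png")[140:280,240:400]
cv2.imwrite("pics/w1z.png",cv2.resize(a,None,fx=4,fy=4,interpolation=cv2.INTER_CUBIC))
E
```

```text
(no output)
```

View pics/w1z.png

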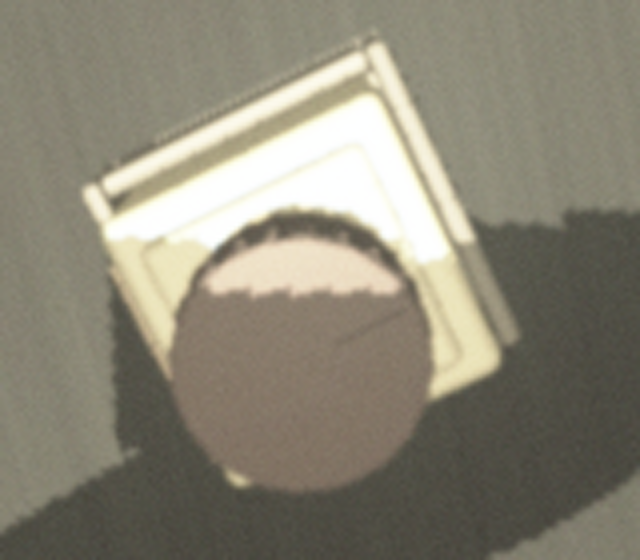

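```bash
python3 - <<'E'
from h import *
T=np.load('w1T.npy');w=bot.camera_info('wrist')
r=ray(w,(315.5,230.8),T);print(plane(r,.161))
sc,sd=bot.camera_info('scene'),bot.camera_info('side')
rs=[r,ray(sc,(362.9,203.7)),ray(sd,(295.3,168.3))];print(tri(rs))
g=lambda x,y,z:plane(ray(w,(240+x/4,140+y/4),T),z)
a,b=g(337,343,.161),g(410,310,.161);print('mark',np.degrees(np.arctan2(*(b-a)[1::-1])))
a,b,c=g(85,188,.05),g(375,40,.05),g(515,340,.05);print(a,b,c,(a+c)/2,np.degrees(np.arctan2(*(b-a)[1::-1])),np.degrees(np.arctan2(*(c-b)[1::-1])))
# refined: fixed-z xy average
for q in rs: print(plane(q,.161),plane(q,.159))
E
```

```text
[0.52701138 0.13965802 0.161     ]
(array([0.52656058, 0.13891194, 0.15808283]), [np.float64(0.0002623789224985694), np.float64(0.0004529728027290898), np.float64(0.0005003761097043819)])
mark 11.212876322506059
[0.47418034 0.17393282 0.05      ] [0.55992728 0.19343628 0.05      ] [0.57946084 0.10418097 0.05      ] [0.52682059 0.13905689 0.05      ] 12.814129315316242 -77.65542648963245
[0.52701138 0.13965802 0.161     ] [0.52688239 0.13915759 0.159     ]
[0.52887904 0.13538169 0.161     ] [0.52702827 0.13835753 0.159     ]
[0.52461179 0.13552714 0.161     ] [0.5256569  0.13743727 0.159     ]
```

Request:
send_rows([
  [0, 0, 3, 0, 8.7],
  [0, 0, 7, 0, 8.7],
  [0, 0, 11, 0, 8.7],
  [0, 0, 14, 0, 8.7],
  [0, 0, 16.2, 0, 8.7],
  [0, 0, 16.2, 0, 8.7],
  [0, 0, 16.2, 0, 8.7],
  [0, 0, 16.2, 0, 8.7],
], force=45)

```text
t: 2.95
tool_pos: [0.5276, 0.1389, 0.1316]
orientation: [0.787, 0.617, 0.001, 0.001]
ft_force: [0.6, 0.4, 0.3]
width: 0.0872
```

```bash
python3 - <<'E'
from h import *
s=bot.sense();print(s['t'],s['tool_pos'],s['ft_force'])
for n in ['scene','side','wrist']:
    im=bot.snapshot(n)[:,:,::-1]
    if n=='wrist': cv2.imwrite('pics/w2.png',im)
    elif n=='scene':a=im[130:290,290:450]
    else: b=im[90:250,210:370]
cv2.imwrite('pics/sd2.png',np.hstack([cv2.resize(x,(400,400),interpolation=cv2.INTER_CUBIC) for x in (a,b)]))
E
```

```text
2.95 [0.52762211 0.13885905 0.13156768] [0.64731688 0.38957332 0.31840393]
```

View pics/sd2.png

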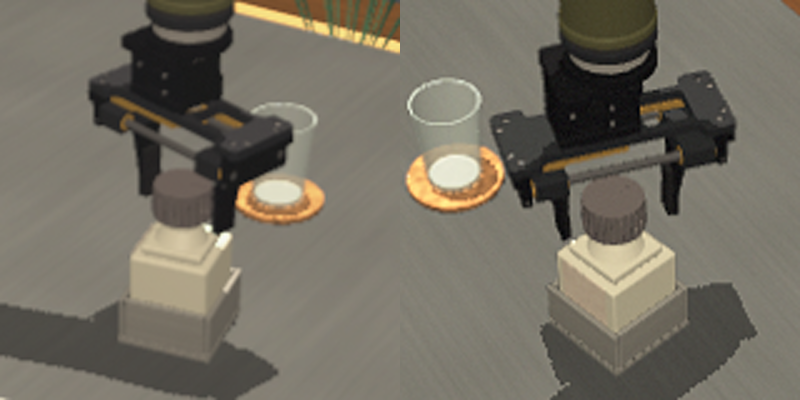

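View pics/w2.png

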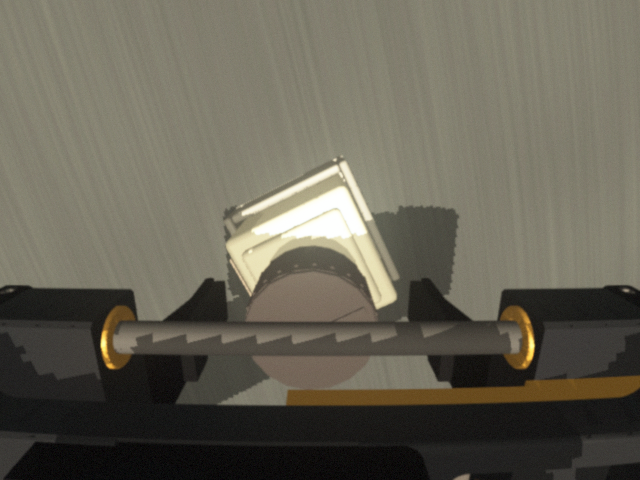

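Both views show the cap between the open fingers, clear of them on each side (wrist view: cap centred near column 312, fingers near 318). I'll shift 1 mm and close.

Request:
send_rows([
  [0, -0.1, 0.1, 0, 8.7],
  [0, -0.1, 0.1, 0, 6.5],
  [0, -0.1, 0.1, 0, 5.6],
  [0, -0.1, 0.1, 0, 4.5],
  [0, -0.1, 0.1, 0, 4.5],
  [0, -0.1, 0.1, 0, 4.5],
  [0, -0.1, 0.1, 0, 4.5],
], force=45)

```text
t: 3.98
tool_pos: [0.5257, 0.1392, 0.1299]
orientation: [0.787, 0.617, -0.0, -0.0]
ft_force: [-3.6, 0.9, 1.4]
width: 0.0532
```

Request:
send_rows([
  [0, 0, 0.2, 0, 4.5],
  [0, 0, 0.4, 0, 4.5],
  [0, 0, 0.5, 0, 4.5],
  [0, 0, 0.6, 0, 4.5],
  [0, 0, 0.6, 0, 4.5],
], force=45)

```text
t: 4.6
tool_pos: [0.5261, 0.1393, 0.1252]
orientation: [0.787, 0.617, 0.0, -0.0]
ft_force: [-5.0, -0.3, 8.6]
width: 0.0533
```

```bash
python3 - <<'E'
from h import *
s=bot.sense();print(s['t'],s['tool_pos'],s['ft_force'],s['wrist_torque'],s['width'])
im=bot.snapshot('side')[:,:,::-1];b=im[90:250,210:370]
cv2.imwrite('pics/sd3.png',cv2.resize(b,(600,600),interpolation=cv2.INTER_CUBIC))
E
```

```text
4.6 [0.52609329 0.1393458  0.12524265] [-4.95329352 -0.27196483  8.61296437] [-0.11928687  1.02632388  0.0507079 ] 0.05325489666963051
```

View pics/sd3.png

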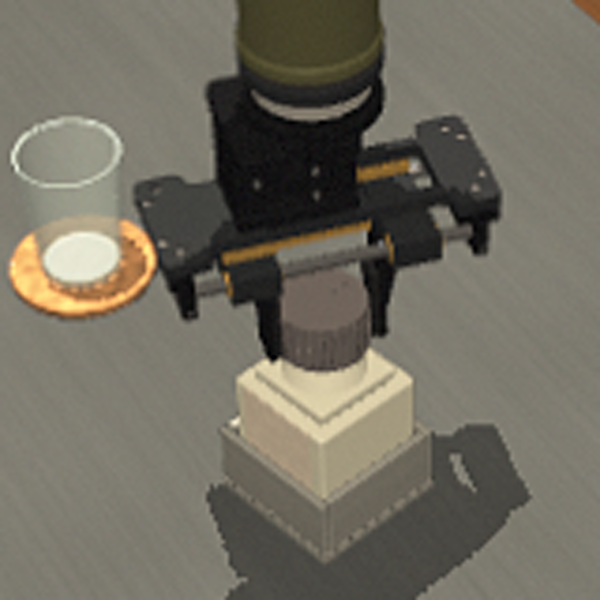

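Request:
send_rows([
  [0, -0.05, 0.2, 0, 4.5],
  [0, -0.05, 0.3, 0, 4.5],
  [0, -0.05, 0.3, 0, 4.5],
], force=50)

```text
t: 5.03
tool_pos: [0.5263, 0.1394, 0.1241]
orientation: [0.787, 0.617, 0.001, 0.0]
ft_force: [-6.3, -1.1, 11.8]
width: 0.0535
```

Request:
send_rows([
  [0, 0, 0.25, -6, 4.5],
  [0, 0, 0.25, -12, 4.5],
  [0, 0, 0.25, -18, 4.5],
  [0, 0, 0.25, -24, 4.5],
  [0, 0, 0.25, -30, 4.5],
  [0, 0, 0.25, -30, 4.5],
], force=50)

```text
t: 5.78
tool_pos: [0.5267, 0.14, 0.124]
orientation: [0.6, 0.8, 0.002, 0.0]
ft_force: [-5.4, -0.3, 14.9]
width: 0.0532
```

```bash
python3 - <<'E'
from h import *
s=bot.sense();M=R.from_quat(s['orientation']).as_matrix()
print(s['t'],s['tool_pos'],s['ft_force'],s['wrist_torque'],s['width'],s['q'],np.degrees(np.arctan2(M[1,0],M[0,0])))
im=bot.snapshot('side')[:,:,::-1];b=im[90:250,210:370]
im=bot.snapshot('scene')[:,:,::-1];a=im[130:290,290:450]
cv2.imwrite('pics/sd4.png',np.hstack([cv2.resize(x,(400,400),interpolation=cv2.INTER_CUBIC) for x in (a,b)]))
E
```

```text
5.775 [0.52672997 0.13998251 0.1239966 ] [-5.35731659 -0.30362837 14.9088624 ] [-0.14024974  1.50272915  0.01667315] 0.05322877114859835 [-0.61364928  0.16912974  0.33719841  1.85172057 -0.06354882  1.12731178
  0.0300735 ] 106.26586496178659
```

View pics/sd4.png

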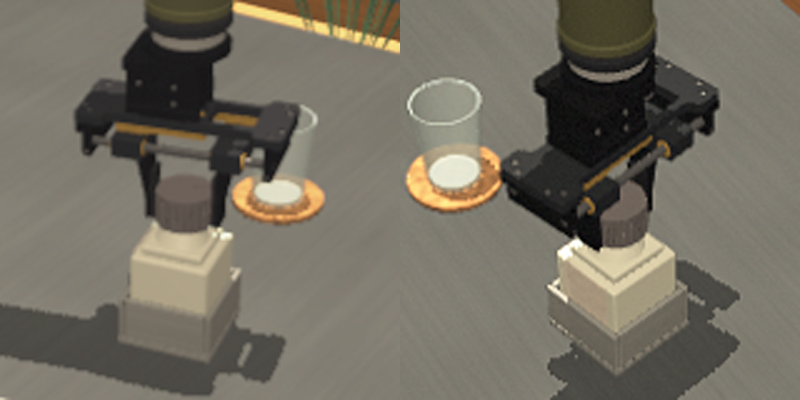

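Request:
send_rows([
  [0, 0, 0.15, -6, 4.5],
  [0, 0, 0.15, -12, 4.5],
  [0, 0, 0.15, -18, 4.5],
  [0, 0, 0.15, -24, 4.5],
  [0, 0, 0.15, -30, 4.5],
  [0, 0, 0.15, -32, 4.5],
  [0, 0, 0.15, -32, 4.5],
  [0, 0, 0.15, -32, 4.5],
], force=50)

```text
t: 6.88
tool_pos: [0.5271, 0.14, 0.1243]
orientation: [0.357, 0.934, 0.002, 0.001]
ft_force: [-5.0, 0.1, 12.4]
width: 0.0533
```

```bash
python3 - <<'E'
from h import *
s=bot.sense();M=R.from_quat(s['orientation']).as_matrix()
print(s['t'],s['tool_pos'],s['ft_force'],s['wrist_torque'],s['width'],s['q'],np.degrees(np.arctan2(M[1,0],M[0,0])))
im=bot.snapshot('side')[:,:,::-1];b=im[120:220,260:360]
im=bot.snapshot('wrist')[:,:,::-1];a=im[220:420,220:420]
cv2.imwrite('pics/sd5.png',np.hstack([cv2.resize(x,(400,400),interpolation=cv2.INTER_CUBIC) for x in (a,b)]))
E
```

```text
6.875 [0.52707263 0.1399762  0.12433422] [-5.00559218  0.05614371 12.40873596] [-0.24178215  1.28850739  0.00352763] 0.053310360690319816 [-0.56933079  0.16756761  0.28862265  1.84988497 -0.05485645  1.12700757
  0.58031444] 138.21405236043734
```

View pics/sd5.png

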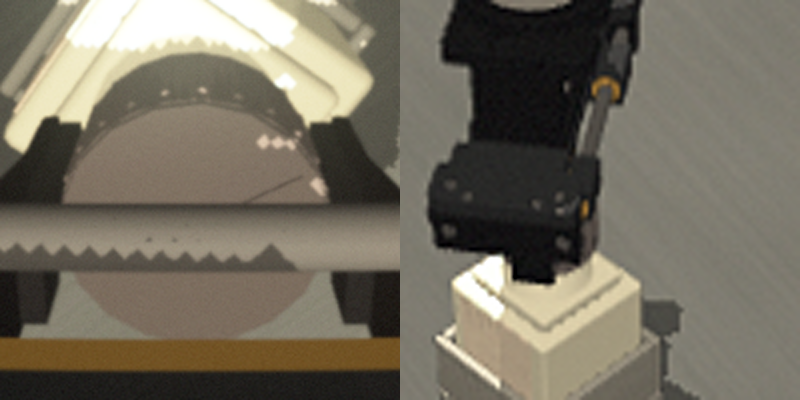

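In the wrist view the cap mark, at about (365,315) in the full picture, sits at the same place relative to the fingers. So the cap turned with the gripper, by about 62°. Now a small test lift, under the 15 mm limit.

Request:
send_rows([
  [0, 0, -0.2, 0, 4.5],
  [0, 0, -0.5, 0, 4.5],
  [0, 0, -0.8, 0, 4.5],
  [0, 0, -1.1, 0, 4.5],
  [0, 0, -1.1, 0, 4.5],
  [0, 0, -1.1, 0, 4.5],
], force=50)

```text
t: 7.72
tool_pos: [0.5269, 0.1398, 0.1351]
orientation: [0.357, 0.934, 0.002, 0.001]
ft_force: [-1.9, 1.0, -0.1]
width: 0.053
```

```bash
python3 - <<'E'
from h import *
s=bot.sense()
print(s['t'],s['tool_pos'],s['ft_force'],s['wrist_torque'],s['width'])
im=bot.snapshot('side')[:,:,::-1];b=im[90:250,210:370]
im=bot.snapshot('scene')[:,:,::-1];a=im[130:290,290:450]
cv2.imwrite('pics/sd6.png',np.hstack([cv2.resize(x,(400,400),interpolation=cv2.INTER_CUBIC) for x in (a,b)]))
E
```

```text
7.725 [0.52689879 0.13981592 0.13511627] [-1.93091789  0.96572526 -0.09716434] [-0.06439008  0.41367369 -0.00332774] 0.053023149977288235
```

View pics/sd6.png

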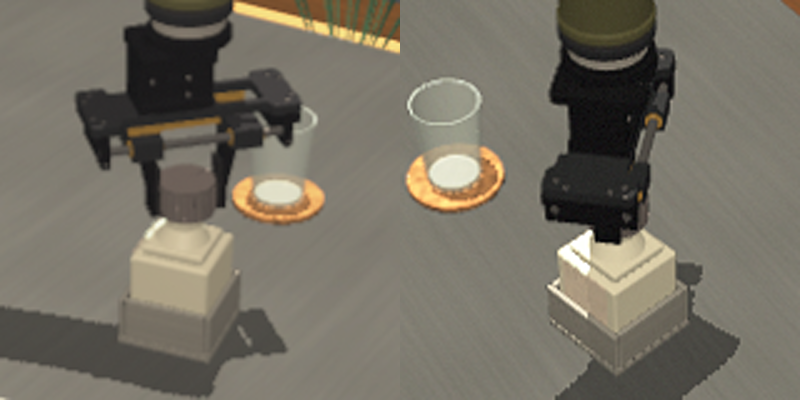

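The force is about zero and the bottle has stayed down, so the cap is free. Lifting to 5 cm clear.

Request:
send_rows([
  [0, 0, -0.5, 0, 4.5],
  [0, 0, -1.3, 0, 4.5],
  [0, 0, -2.1, 0, 4.5],
  [0, 0, -2.9, 0, 4.5],
  [0, 0, -3.7, 0, 4.5],
  [0, 0, -4.5, 0, 4.5],
  [0, 0, -5.3, 0, 4.5],
  [0, 0, -6.1, 0, 4.5],
  [0, 0, -6.7, 0, 4.5],
  [0, 0, -7, 0, 4.5],
  [0, 0, -7, 0, 4.5],
  [0, 0, -7, 0, 4.5],
  [0, 0, -7, 0, 4.5],
  [0, 0, -7, 0, 4.5],
], force=50)

```text
t: 9.57
tool_pos: [0.5266, 0.1396, 0.205]
orientation: [0.357, 0.934, 0.002, 0.001]
ft_force: [-0.5, -0.4, -0.9]
width: 0.0533
```

```bash
python3 - <<'E'
from h import *
s=bot.sense()
print(s['t'],s['tool_pos'],s['ft_force'],s['orientation'],s['width'],abs(s['dq']).max())
im=bot.snapshot('side')[:,:,::-1];b=im[90:250,210:370];cv2.imwrite('pics/f_side.png',im)
im=bot.snapshot('scene')[:,:,::-1];a=im[130:290,290:450];cv2.imwrite('pics/f_scene.png',im)
cv2.imwrite('pics/sd7.png',np.hstack([cv2.resize(x,(400,400),interpolation=cv2.INTER_CUBIC) for x in (a,b)]))
E
```

```text
9.575 [0.52661488 0.13958329 0.20496809] [-0.46578065 -0.37563419 -0.88725994] [0.35663925 0.93423974 0.00189339 0.00098282] 0.05325564646591618 0.001992921335045773
```

View pics/sd7.png

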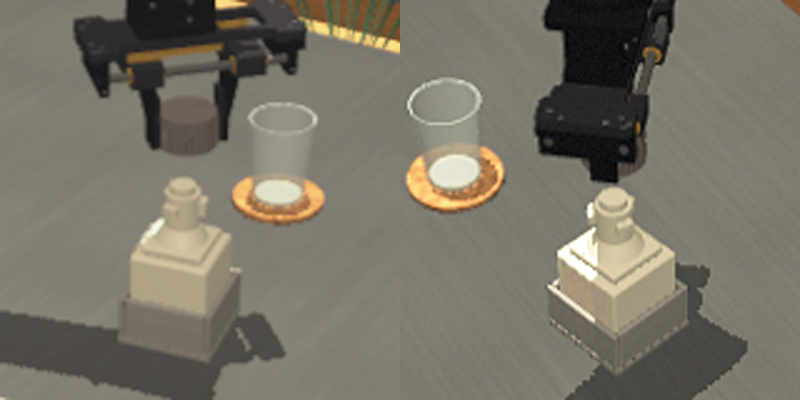

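View pics/f_scene.png

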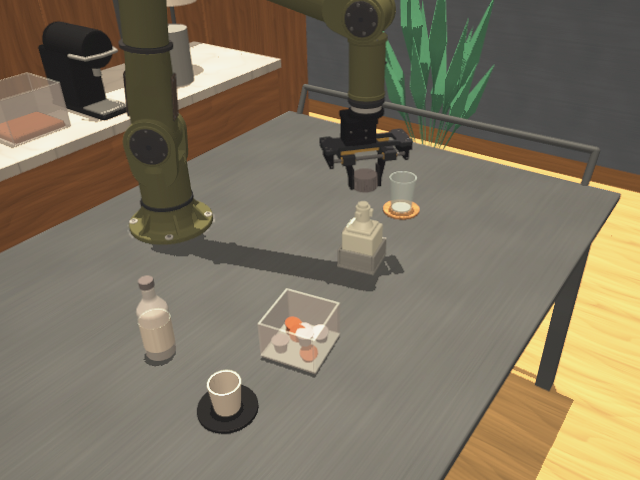

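The cap is off and hangs above the bare neck, bottle and other things in place. One check of the cap's height by projection before handing in.

```bash
python3 - <<'E'
from h import *
c=bot.camera_info('scene');f=240/np.tan(np.radians(c['fov_y']/2))
K=np.array([[f,0,c['cx']],[0,f,c['cy']],[0,0,1]])
P=np.array([[.5267,.1396,z] for z in (.236,.203,.152)])
uv=cv2.projectPoints(P,c['rvec'],c['tvec'],K,np.array([c['k1'],0,0,0]))[0][:,0];print(uv,(uv-[290,130])*2.5)
E
```

```text
[[363.75082471 173.30228616]
 [363.45292907 186.45242468]
 [363.01152077 206.08348415]] [[184.37706177 108.25571539]
 [183.63232268 141.13106169]
 [182.52880192 190.20871037]]
```

```bash
python3 - <<'E'
from rig import bot
print(bot.finish_job()); s=bot.sense();print(s['t'],s['tool_pos'],s['width'])
E
```

```text
the job is handed in; nothing more can be done
None
the job is handed in; nothing more can be done
```

The cap is off the bottle and held in the gripper about 5 cm above the neck. I handed the job in at about 9.7 s; it gives no verdict.

**What I did:** I gripped the cap across its diameter and pushed it down about 5.9 mm (about 12 N at the bottom). Keeping it down, I turned it anticlockwise about 62°, then lifted it straight up.

**Last checks:**
- **Turn:** the mark on the cap kept its place between the fingers, so the cap turned with the gripper and did not slip.
- **Release:** after an 11 mm test lift the wrist force was near zero, and the bottle had not come up.
- **Final pose:** the gripper was level and still, with the fingers at 53 mm on the cap. By the tool height, the cap's lower edge was about 51 mm above the neck.
- **Surroundings:** the bottle looked fully down in its holder, and the other things looked unmoved.

**What disagreed:**
- The cap showed about 2 pixels (about 5 mm) sideways of where I projected it in the scene view, well inside the 30 mm allowed.
- The two fixed cameras' readings of the cap position differed by up to about 4 mm from the wrist camera's, so I went by the wrist camera.
- A sideways force of about 5 N was on the wrist during the turn; it went away after the lift.

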